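# Wedge a leaded glass panel fast in its glazing jig

## Robot

A 6-joint arm with a two-finger parallel gripper is mounted at the origin on the work surface. World frame = base frame: x ahead of the robot, y to its left, z up, the work surface at z = 0. Lengths are in m, angles in degrees, forces in N, time in s.
With the tool pointing down it reaches from about 0.35 to 0.875 m from the base axis. Payload 4.2 kg.
Tool frame: the origin (TCP) lies at the very end of the fingers, on their centre line; the grasp point (between the pads) lies 19 mm behind it; z points along the fingers, y is the line along which they close (so a half turn about z gives the same grasp; the last joint's range is limited). The gripper opens to 87 mm and grips with 3 to 60 N. Pads are 19 mm wide; open, the fingers measure 117 mm over their backs; the gripper's body (75 mm by 190 mm) begins 51 mm behind the grasp point.
Start: joints at [-55.313, 22.042, 0.453, 0, -68.411, -14.817], TCP at [0.212, -0.588, 0.184] pointing down, gripper open.
Joint ranges: [-179.83, 179.83], [-69.29, 118.12], [-61.27, 80.66], [-181.25, 117.63], [-171.15, -9.14], [-177.46, 177.46]. Speed limits (degrees/s): [159.86, 159.86, 180, 180, 180, 180].

## Interface

Orientations are given as a 3x3 rotation matrix whose columns are the frame's x, y, z axes.
In Python, from station import sense, cams, r gives the robot as it stands. The module is installed in compiled form; this text tells all that it offers.
- The arm moves only by the tool step_arm, never from a script. Its argument "targets" is text: rows parted by semicolons, each of 4 numbers parted by spaces: the shift along the tool's x, y, z in cm, then the turn about the tool's z in degrees. In form: x y z turn; .... A call has 1 to 12 rows; each row shifts and turns the commanded pose from where the row before left it, along the tool's axes as they then stand; what a row does not reach is not made up. A row lasts 1/12 s, in which the tool goes at most 41.7 mm and 7.16 degrees, less where a joint would pass 70% of its speed; a pose out of reach is approached as far as the arm can. A call with a gripper value outside its range is refused whole. "claw" is the finger opening in cm, from 0 to 8.7, set as the call begins (left out, the last holds). The fingers move at their own pace and stop on an object; the grip force is fixed at half the most. Time passes only in rows, so rows that do not move let the fingers close. It gives the time, the measured TCP pose, the force, the opening and the grip force at its end, in the units of the state.
- sense(): the state, without advancing time (a new reading comes with each control period).
- cams.capture(name): name is "scene" or "top"; returns a dict with "frame" (480x640x3 uint8, blue, green, red), "vertical_fov" (degrees; the focal length in pixels is half the picture's height over the tangent of half this angle, whatever the lens; pixels are square), "cx", "cy" (the principal point, pixels), "dist_coeffs" ([k1, k2, p1, p2, k3] as OpenCV has them; the pictures are not rectified), "eye" and "rotation" of the camera in the world. Camera axes: x right, y down, z forward; pixel columns grow to the right and rows downward; lengths in m; the calibration is good to about 2 mm. A picture is of the moment at which its call begins. There is no depth.
- r.finish_job(): hands the job in; it is judged then, once.
The state is a dict: "time_s": time; "joints": joint angles; "joint_velocities": joint speeds; "effort": joint torques, N m; "tcp_pos": TCP position; "ee_rot": TCP orientation; "wrist_force": force on the tool from outside, world axes, zero at the start; "moment": the same for the moment, N m; "gripper_width": opening from 0.0 (shut) to 1.0 (fully open); "gripper_force": force on a finger pad.
Only numpy, scipy, OpenCV 4.12 (cv2) and the standard library are available. Lean on these libraries where they do the work, as an engineer would, in place of code of your own. Each camera call takes 0.05 s, during which the arm holds its last target. There are 200 camera calls.

## Task

Slide the aluminium bar of the glazing jig up by its blue post until it presses the leaded glass panel square and snug against the far stop. Then push the red thumb wedge along the ramp, in behind the bar, until it jams and holds the bar fast, thumb-tight: about 15 newtons of push. Lay no finger on the glass and do not squeeze it hard, it cracks; leave the wedge lying flat and everything else on the bench where it is.

Things in the scene. Friction and masses are not known exactly. Their poses are not given: they have to be found in the camera images.
- jig: Plywood jig board fixed to the bench, 310 (x) x 390 (y) x 18 mm; its top is 18 mm above the bench. Origin on the underside, 5 mm on the robot's side of its centre. +x: the way the bar slides, to the panel and the far stop; +y: the side where the wedge waits. A dark side fence 20 mm high fills y = -126 to -144 mm, x = -100 to 140 mm.
- far_stop (a point): Board top where the far stop's face nominally is (jig x = 115 mm, y = 0). The stop is a dark wood rail 24 mm high, 240 mm long, beyond the panel; it is set by eye for each job, up to 9 mm nearer or farther than this point, and not measured: feel for it. Axes as the jig's.
- ramp_mid (a point): Mid-length of the ramp's sloping face, at the board's top (jig x = -82, y = 75 mm). The ramp is a fixed dark wood rail 210 mm long, 20 mm thick, 24 mm high on the robot's side; its face towards the bar runs from jig (-61, -28) to (-103, 178) mm, so the channel between it and the bar narrows towards jig -y by 0.2 mm per mm. Axes as the jig's.
- bar_post (a point): Centre of the upright blue post on the sliding bar, 20 (x) x 24 (y) x 34 mm high, 42 mm above the board's top. The aluminium bar under it is 24 mm (x) with its springy cork facing (25 N per mm) on the glass side, 25 mm high, from jig y = -120 to +90 mm; the post is at jig y = -80 mm, the bar's back and glass-side faces 12 mm either side of this point in x. Axes as the jig's.
- bar (a joint): How far the bar has slid towards the glass, m: 0 is drawn right back (glass-side face at jig x = -37 mm), 0.050 the end of its travel. It drags with about 2 N and stays where it is left; the panel meets the far stop at about 0.023 to 0.041.
- panel_mid (a point): Centre of the leaded glass panel in its metal frame, loose on the board between bar and far stop: 120 (x) x 200 (y) x 10 mm thick, about 0.45 kg; it starts several mm short of the stop, slightly skewed, and slides with about 2 N. A squeeze over 24 N cracks it. Axes as the jig's when square.
- wedge_mid (a point): Centre of the red wedge's body, 70 mm long (y), 26 mm high, 46 mm wide at mid-length, about 39 mm at the nose (-y), 52 mm at the tail (+y), 0.18 kg, loose, waxed. Its straight +x face goes along the bar's back, its sloping -x face along the ramp. An 18 mm square pale post stands 30 mm high on its middle. It starts flat on the board by the ramp, beyond the bar's end.
- wedge_tail (a point): Middle of the flat tail face (+y end) of the red wedge, 13 mm above the board: where to push, down the channel. It goes in only when the bar is up against the glass, and jams with its centre between about jig y = -10 and 90 mm, depending on the far stop; then its own friction holds it. A push of P newtons leaves roughly 0.6 P of squeeze on the glass.
- spare_wedge_mid (a point): Centre of a spare unpainted wood wedge of the same shape, lying on the bench: leave it.
- tin: Small brass-coloured tin, 36 mm across, 32 mm high, on the board's -y edge: leave it. Origin under its centre.
- fid: White plastic fid (smoothing stick), 110 x 16 x 8 mm, lying on the board's -y edge outside the side fence: leave it. Origin under its centre.

How it is judged (in metres and radians):
On the way:
1. the bar presses the panel snug against the far stop, the wedge not yet touching the bar (contact force between bar and panel above 3 N and contact force between wedge and bar below 0.5 N), for 0.1 s.
At the end, for the whole second after the job is handed in: With the hand away, the wedge presses the bar and the bar presses the panel with more than 4 N each, the panel is square to the jig within 0.025 rad and at rest, the wedge lies flat within 0.1 rad (contact force between bar and panel above 4 N and contact force between wedge and bar above 4 N and angle between the x axis of panel_mid and the x axis of jig, either way round below 0.025 rad and angle between wedge_mid's own z axis and vertical below 0.1 rad and linear speed of panel below 0.01 m/s); the robot touches nothing.
It fails at once if the glass is squeezed by the bar with more than 24 N (contact force between bar and panel above 24 N).
It fails at once if the fingers touch the glass (contact force between the fingers and panel above 1 N).
It fails at once if the tin, the fid or the spare wedge is moved more than 20 mm (distance of any of tin, fid, spare_wedge_mid from where it was at the start of the episode above 0.02 m).
It also fails if it takes over 59 s, if anything falls off the work surface, if the arm or the gripper's body presses on something with over 40 N, if the wrist force passes 120 N, or if a joint passes its speed limit or range.

## Working session

There is one attempt and no reset: what is moved stays moved. The work goes in short steps, Python scripts to look and compute and a tool call to move; the robot and the scene stay as the last step left them, time stands still between calls to the robot, and variables do not carry over. Pictures are saved under pics/ and viewed, at most 10 in all, crops included, and the job is handed in when it is done.

Besides the shell and the picture viewer there is one more tool, called after ">>>" as name(argument=value, ...) on one line, values as JSON. step_arm: Moves the arm, as the interface text tells. Its arguments: {"type":"object","properties":{"targets":{"type":"string"},"claw":{"type":"number"}},"required":["targets"]}

```bash
mkdir -p pics; cat > h.py <<'E'
import numpy as np, cv2
from station import sense, cams, r
def cap(n,f):
    c=cams.capture(n); cv2.imwrite('pics/'+f,c['frame']); 
    np.save('pics/'+n+'.npy',{k:v for k,v in c.items() if k!='frame'},allow_pickle=True); return c
def K(c):
    f=240/np.tan(np.radians(c['vertical_fov'])/2); return np.array([[f,0,c['cx']],[0,f,c['cy']],[0,0,1.]])
def ld(n): return np.load('pics/'+n+'.npy',allow_pickle=True).item()
def pt(c,u,v,z):
    p=cv2.undistortPoints(np.array([[[u,v]]],float),K(c),np.array(c['dist_coeffs'],float))[0,0]
    d=np.array(c['rotation'])@np.array([p[0],p[1],1]); e=np.array(c['eye']); return e+d*(z-e[2])/d[2]
def px(c,P):
    R=np.array(c['rotation']).T; t=-R@np.array(c['eye']); 
    return cv2.projectPoints(np.array(P,float).reshape(-1,3),cv2.Rodrigues(R)[0],t,K(c),np.array(c['dist_coeffs'],float))[0][:,0]
E
python3 - <<'E'
from h import *
np.set_printoptions(precision=4,suppress=True)
for n in('top','scene'):
    c=cap(n,n+'0.png'); print(c['eye'],c['rotation'],c['vertical_fov'],c['dist_coeffs'])
s=sense(); print(s['ee_rot'],s['tcp_pos'],s['time_s'],s['wrist_force'])
E
```

```text
[ 0.4493 -0.1088  1.384 ] [[ 0.0162 -0.9982  0.058 ]
 [-0.9998 -0.0155  0.0122]
 [-0.0113 -0.0582 -0.9982]] 45.54869069807995 [-0.1719  0.      0.      0.      0.    ]
[0.961  0.2137 0.7165] [[-0.6048  0.6199 -0.5   ]
 [ 0.7964  0.4663 -0.3852]
 [-0.0056 -0.6311 -0.7757]] 52.740088413414014 [-0.028  0.     0.     0.     0.   ]
[[-0.9405 -0.3398 -0.0008]
 [-0.3398  0.9405  0.0018]
 [ 0.0001  0.002  -1.    ]] [ 0.2122 -0.5872  0.1826] 0.1 [-1.1879  0.7119  0.1549]
```

View pics/top0.png

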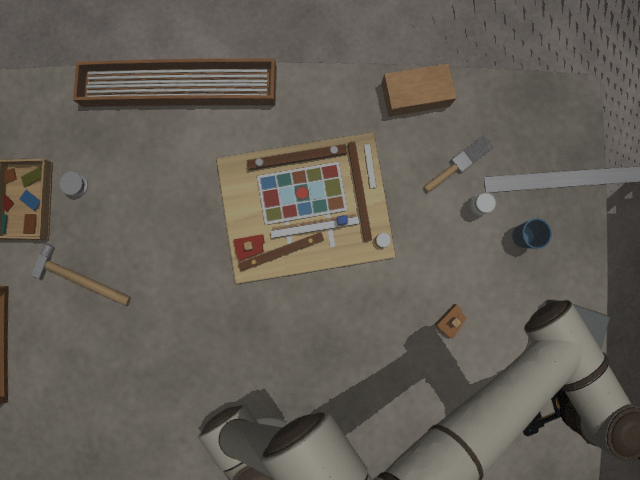

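View pics/scene0.png

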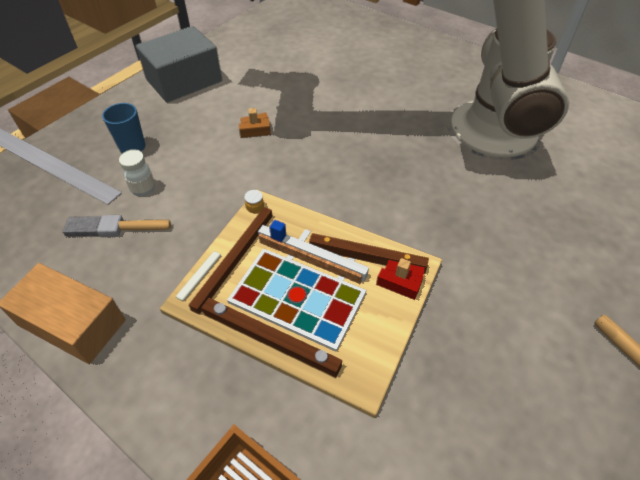

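```bash
python3 - <<'E'
from h import *
np.set_printoptions(precision=4,suppress=True)
im=cv2.imread('pics/top0.png')[125:275,210:410]
cv2.imwrite('pics/c1.png',cv2.resize(im,None,fx=4,fy=4,interpolation=cv2.INTER_CUBIC))
im=cv2.imread('pics/scene0.png')[185:335,240:450]
cv2.imwrite('pics/c2.png',cv2.resize(im,None,fx=3.8,fy=3.8,interpolation=cv2.INTER_CUBIC))
c=ld('top')
q=np.array([pt(c,*p,.018) for p in((217,158),(374,133),(394,258),(237,283))]);print(q)
print(np.linalg.norm(q-np.roll(q,1,0),axis=1), q.mean(0))
E
```

```text
[[ 0.726   0.1374  0.018 ]
 [ 0.793  -0.2444  0.018 ]
 [ 0.4892 -0.2945  0.018 ]
 [ 0.4234  0.0805  0.018 ]]
[0.308  0.3876 0.3078 0.3808] [ 0.6079 -0.0803  0.018 ]
```

View pics/c1.png

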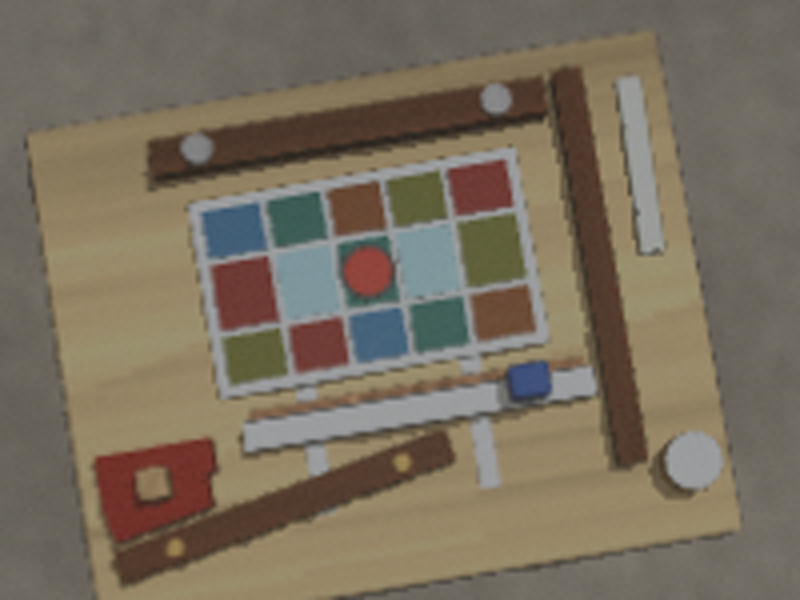

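View pics/c2.png

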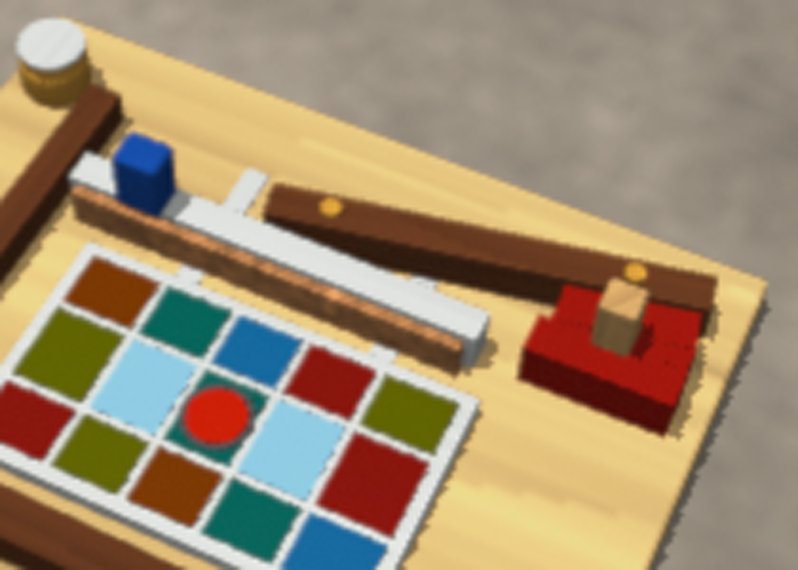

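```bash
cat >> h.py <<'E'
YAW=np.radians(9.95); O=np.array([.603,-.0811])
JX=np.array([np.cos(YAW),np.sin(YAW)]); JY=np.array([-JX[1],JX[0]])
def jig(p): d=np.array(p)[:2]-O; return np.array([d@JX,d@JY])*1000
def wor(x,y,z): return np.r_[O+(JX*x+JY*y)/1000,z]
E
python3 - <<'E'
from h import *
np.set_printoptions(precision=1,suppress=True)
c=ld('top'); s=ld('scene')
T=lambda u,v,z:(jig(pt(c,210+(u+.5)/4-.5,125+(v+.5)/4-.5,z)))
S=lambda u,v,z:(jig(pt(s,240+u/3.8,185+v/3.8,z)))
for n,a in dict(posttopT=T(529,377,.077),barL=T(245,452,.043),barR=T(598,396,.043),tailnear=T(118,542,.044),tailfar=T(95,457,.044),nosefar=T(213,438,.044),wpostT=T(152,483,.074),rampL=T(120,585,.042),rampR=T(440,432,.042),rampR2=T(455,458,.042),fenceBot=T(640,463,.038),fenceTop=T(582,68,.038),fenceTL=T(553,70,.038),
 pBL=T(225,397,.028),pBR=T(546,340,.028),pTL=T(189,205,.028),pTR=T(515,150,.028),
 postS=S(143,147,.077),wpostS=S(624,289,.074),tailfarS=S(667,403,.044),nosefarS=S(521,349,.044),tailnearS=S(704,314,.044),barendS=S(487,320,.043),barfS=S(464,345,.043)).items(): print(n,a)
E
```

```text
posttopT [-41.7 -78.6]
barL [-56.1  91.4]
barR [ -56.2 -119. ]
tailnear [-96.8 173.5]
tailfar [-45.1 179.4]
nosefar [-45.  108.7]
wpostT [-67.6 145. ]
rampL [-121.9  176.4]
rampR [-62.4 -23.8]
rampR2 [-79.  -30.1]
fenceBot [ -98.8 -137.5]
fenceTop [ 140.3 -142.5]
fenceTL [ 141.8 -125.1]
pBL [-20.6  99.2]
pBR [-17.1 -95.1]
pTL [ 97.4 103.2]
pTR [ 99.2 -95.4]
postS [-45.1 -80.8]
wpostS [-71.9 142. ]
tailfarS [-45.8 175.9]
nosefarS [-43.1 109.3]
tailnearS [-97.3 174.6]
barendS [-51.2  89.6]
barfS [-34.3  85.9]
```

```bash
cat > st.py <<'E'
from h import *
np.set_printoptions(precision=2,suppress=True)
s=sense();w=s['wrist_force'];R=np.array(s['ee_rot'])
print(s['time_s'],'jig',jig(s['tcp_pos']),'z',s['tcp_pos'][2]*1000,'Fjig',w[:2]@JX,w[:2]@JY,w[2],'yaw err',np.degrees(np.arctan2(-R[0,1],R[1,1]))-9.95,'w',s['gripper_width'])
E
python3 st.py
```

```text
0.1 jig [-472.33 -430.96] z 182.55671392661546 Fjig -1.0470388706986742 0.9064999294799192 0.15488418377092392 yaw err 9.913220631740774 w 0.9972390468732398
```

>>> step_arm(targets="0 0 0 5;0 0 0 4.95;0 0 0 0", claw=0)

```text
time_s: 0.35
tcp_pos: [0.2123, -0.5874, 0.1829]
ee_rot: [[-0.985, -0.171, -0.001], [-0.171, 0.985, 0.001], [0.0, 0.001, -1.0]]
wrist_force: [-0.1, 1.2, 0.6]
gripper_width: 0.852
gripper_force: 0.0
```

```bash
python3 st.py
```

```text
0.35 jig [-472.33 -431.16] z 182.8916644404195 Fjig 0.09429800696006378 1.213998449786744 0.5532857881397725 yaw err -0.12510695263805793 w 0.8515788349211422
```

>>> step_arm(targets="-2.8 2.5 0 0;-2.8 2.5 0 0;-2.8 2.5 0 0;-2.8 2.5 0 0;-2.8 2.5 0 0;-2.8 2.5 0 0;-2.8 2.5 0 0;-2.8 2.5 0 0;-2.8 2.5 0 0;-2.8 2.5 0 0;-2.8 2.5 0 0;-2.8 2.5 0 0")

```text
time_s: 1.35
tcp_pos: [0.4924, -0.2326, 0.1835]
ee_rot: [[-0.985, -0.175, -0.0], [-0.175, 0.985, 0.0], [0.0, 0.0, -1.0]]
wrist_force: [-0.3, -1.0, -0.1]
gripper_width: 0.019
gripper_force: 0.0
```

>>> step_arm(targets="-2.8 2.5 0 0;-2.0 2.4 0 0;-1 0.1 1.5 0;0 0 2.5 0;0 0 2 0;0 0 0 0;0 0 0 0")

```text
time_s: 1.93
tcp_pos: [0.5396, -0.1752, 0.1227]
ee_rot: [[-0.985, -0.174, -0.003], [-0.174, 0.985, -0.0], [0.003, 0.0, -1.0]]
wrist_force: [0.4, -0.2, 0.5]
gripper_width: 0.002
gripper_force: 0.0
```

```bash
python3 st.py
```

```text
1.9333 jig [-78.75 -81.69] z 122.74403104127536 Fjig 0.311111458677128 -0.25644233231583485 0.4647762586517931 yaw err 0.06923744524373276 w 0.0021489381944113243
```

>>> step_arm(targets="0 0 2.5 0;0 0 2.5 0;0 0 2 0;0 0 0 0;0 0 0 0;0 0 0 0")

```text
time_s: 2.43
tcp_pos: [0.5421, -0.1756, 0.0559]
ee_rot: [[-0.985, -0.173, 0.004], [-0.173, 0.985, -0.001], [-0.004, -0.002, -1.0]]
wrist_force: [0.6, -0.8, 1.0]
gripper_width: 0.005
gripper_force: 0.0
```

```bash
python3 st.py; python3 - <<'E'
from h import *
im=cap('scene','s1.png')['frame'][150:370,150:450]
cv2.imwrite('pics/c3.png',cv2.resize(im,None,fx=2.6,fy=2.6))
E
```

```text
2.4333 jig [-76.32 -82.6 ] z 55.86855071196169 Fjig 0.42635918157610614 -0.8429621719501044 0.9677741000001664 yaw err 0.018449512407114455 w 0.005197106063603919
```

View pics/c3.png

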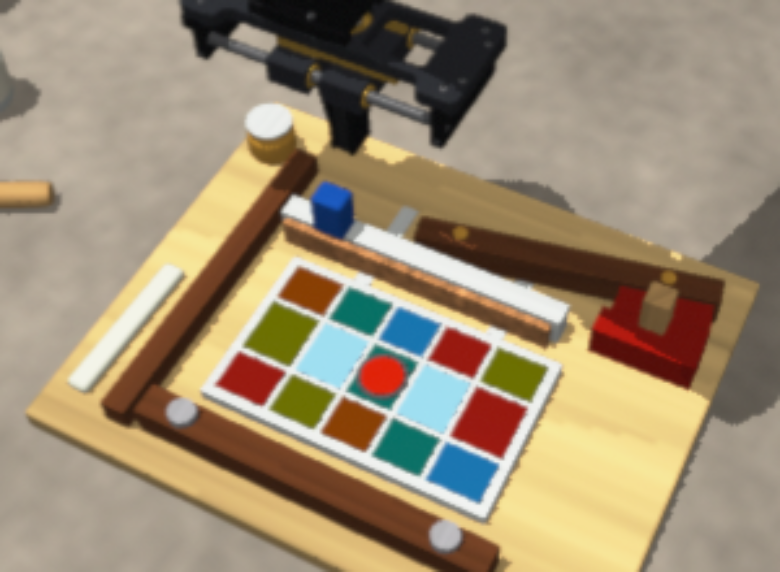

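>>> step_arm(targets="-0.3 0 0 0;-0.4 0 0 0;-0.3 0 0 0;-0.2 0 0 0;-0.2 0 0 0;-0.2 0 0 0;-0.2 0 0 0;-0.2 0 0 0;-0.2 0 0 0;-0.2 0 0 0;-0.2 0 0 0")

```text
time_s: 3.4
tcp_pos: [0.566, -0.1706, 0.0535]
ee_rot: [[-0.985, -0.172, -0.0], [-0.172, 0.985, 0.0], [0.0, 0.0, -1.0]]
wrist_force: [-0.6, 0.8, 0.1]
gripper_width: 0.007
gripper_force: 0.0
```

```bash
python3 st.py
```

```text
3.4 jig [-51.87 -81.77] z 53.489472393557946 Fjig -0.45663962715560724 0.8706049403493227 0.12704756962399774 yaw err -0.029306225606276826 w 0.007362818395232941
```

>>> step_arm(targets="-0.1 0 0 0;-0.1 0 0 0;-0.1 0 0 0;-0.1 0 0 0;-0.1 0 0 0;-0.1 0 0 0")

```text
time_s: 3.9
tcp_pos: [0.5719, -0.1696, 0.0536]
ee_rot: [[-0.985, -0.172, 0.0], [-0.172, 0.985, -0.0], [-0.0, -0.0, -1.0]]
wrist_force: [-0.2, 0.0, 0.1]
gripper_width: 0.002
gripper_force: 0.0
```

```bash
python3 st.py; python3 - <<'E'
from h import *
im=cap('scene','s2.png')['frame'][150:370,150:450]
cv2.imwrite('pics/c4.png',cv2.resize(im,None,fx=2.6,fy=2.6))
E
```

```text
3.9 jig [-45.96 -81.78] z 53.58293916114279 Fjig -0.22986812275331076 0.049537077387072095 0.13360087446014454 yaw err -0.032245796240690794 w 0.0022948225881569253
```

View pics/c4.png

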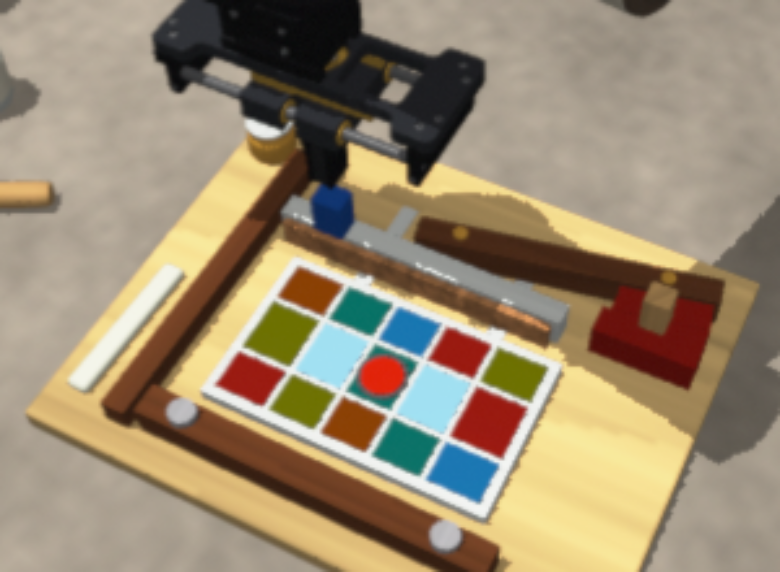

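```bash
python3 - <<'E'
from h import *
c=ld('scene');t=ld('top')
f=lambda P:(px(c,P)-[150,150])*2.6
P=sense()['tcp_pos']; print(P,f(P),f(wor(-43,-80,.077)),f(wor(-43,-80,.043)), f(wor(-46,-82,.09)))
cc=cap('top','t1.png')
print(px(cc,P))
im=cc['frame'][125:275,210:410]
cv2.imwrite('pics/c5.png',cv2.resize(im,None,fx=4,fy=4,interpolation=cv2.INTER_CUBIC))
E
```

```text
[ 0.57208846 -0.16957316  0.05356687] [[333.36277499 212.6488976 ]] [[331.3339884  194.13774656]] [[334.65140979 226.07704878]] [[329.67370007 177.25834471]]
[[343.04303671 221.32640876]]
```

View pics/c5.png

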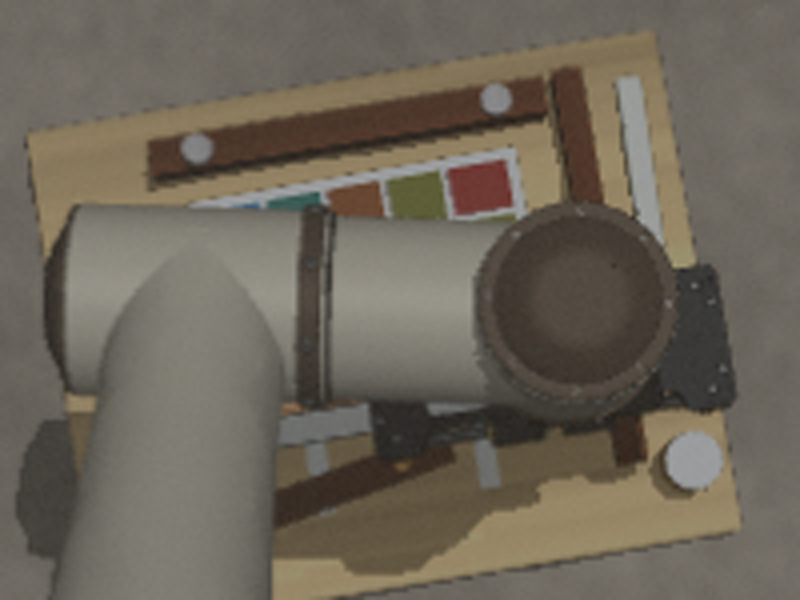

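```bash
python3 - <<'E'
from h import *
c=ld('scene')
f=lambda P:(px(c,P)-[150,150])*2.6
for x in(-76,-86,-66):
  for z in (.056,.075,.09): print(x,z,f(wor(x,-82.6,z)))
for dx in(-9.5,9.5): 
  for dy in(-15,15): print(f(wor(-76+dx,-82.6+dy,.056)))
im=cv2.imread('pics/s1.png')[150:270,230:350]; im2=cv2.imread('pics/s2.png')[150:270,230:350]
cv2.imwrite('pics/c6.png',cv2.resize(np.hstack([im,im2]),None,fx=3.3,fy=3.3,interpolation=cv2.INTER_CUBIC))
E
```

```text
-76 0.056 [[354.04059143 179.85884599]]
-76 0.075 [[352.56675847 161.64873286]]
-76 0.09 [[351.36766374 146.82521847]]
-86 0.056 [[361.10194273 170.16536134]]
-86 0.075 [[359.75851194 151.90823288]]
-86 0.09 [[358.66573972 137.04963983]]
-66 0.056 [[346.88858217 189.6775084 ]]
-66 0.075 [[345.28099171 171.51740478]]
-66 0.09 [[343.97279491 156.73138404]]
[[342.06600512 163.32577194]]
[[379.62741983 178.0436668 ]]
[[328.40517211 181.67841379]]
[[366.28732337 196.76658241]]
```

View pics/c6.png

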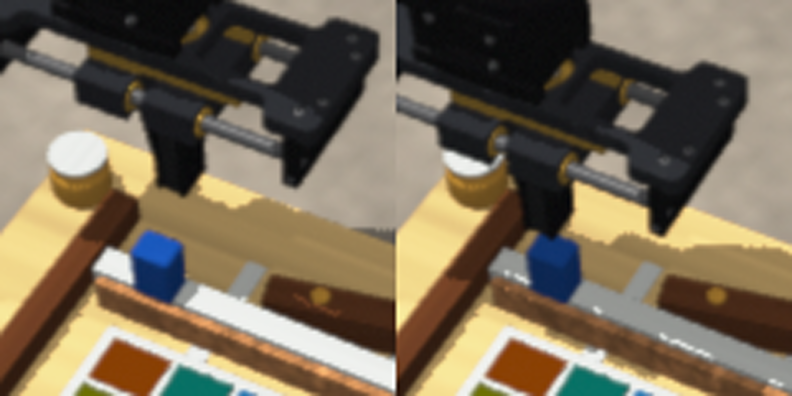

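The closed finger's tip is seen about 30 mm higher than the TCP reading says, and the post has not moved: the finger is above the post. I'll back off and go lower. That is safe even if the reading is right, since it would still clear the board.

>>> step_arm(targets="1 0 0 0;1 0 0 0;1 0 0 0;0.2 0 0.7 0;0 0 0.7 0;0 0 0.7 0;0 0 0.5 0;0 0 0 0;0 0 0 0;0 0 0 0")

```text
time_s: 4.83
tcp_pos: [0.5407, -0.1751, 0.0274]
ee_rot: [[-0.985, -0.173, 0.0], [-0.173, 0.985, -0.0], [-0.0, -0.0, -1.0]]
wrist_force: [0.1, -0.3, -0.5]
gripper_width: 0.004
gripper_force: 0.0
```

```bash
python3 st.py; python3 - <<'E'
from h import *
c=cap('scene','s3.png');s=sense();P=np.array(s['tcp_pos'])
print((px(c,[P,P+[0,0,.015],P+[0,0,.03]])-[230,150])*4)
im=c['frame'][150:270,230:380]
cv2.imwrite('pics/c7.png',cv2.resize(im,None,fx=4,fy=4,interpolation=cv2.INTER_CUBIC))
E
```

```text
4.8333 jig [-77.63 -81.82] z 27.448947631937962 Fjig 0.07492402648715589 -0.3027032188512108 -0.5223802784021967 yaw err -0.008636131837066685 w 0.0044987066017684214
[[231.05755713 315.0480839 ]
 [229.40207106 294.07933738]
 [227.7031842  272.55124658]]
```

View pics/c7.png

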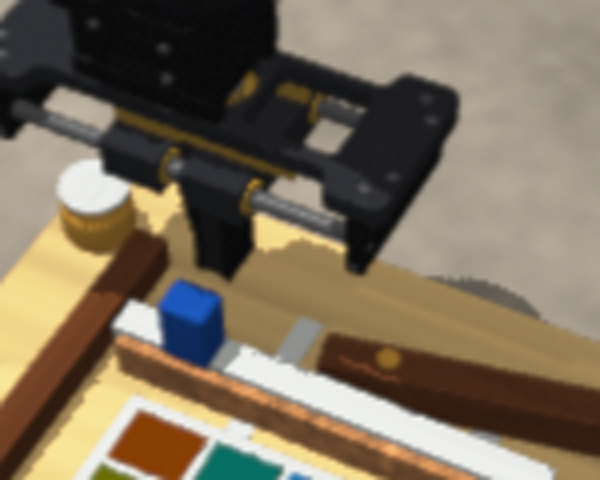

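```bash
python3 - <<'E'
from h import *
c=ld('scene')
f=lambda P:(px(c,P)-[230,150])*4
for y in(60,80,95):
  for z in(.09,.11,.13): 
    print(y,z,[f(wor(-77.6+dx,-82+y,z))[0].round() for dx in(-37,0,37)])
print([f(wor(-77.6,-82,z))[0].round() for z in(.05,.06,.1,.12,.13)])
E
```

```text
60 0.09 [array([384., 214.]), array([346., 271.]), array([305., 331.])]
60 0.11 [array([385., 183.]), array([345., 240.]), array([304., 300.])]
60 0.13 [array([385., 150.]), array([345., 207.]), array([303., 268.])]
80 0.09 [array([425., 230.]), array([388., 287.]), array([348., 348.])]
80 0.11 [array([427., 198.]), array([388., 256.]), array([348., 317.])]
80 0.13 [array([428., 166.]), array([389., 224.]), array([347., 285.])]
95 0.09 [array([457., 241.]), array([419., 299.]), array([380., 361.])]
95 0.11 [array([458., 210.]), array([421., 268.]), array([381., 330.])]
95 0.13 [array([460., 177.]), array([422., 236.]), array([381., 298.])]
[array([228., 283.]), array([227., 269.]), array([222., 208.]), array([220., 176.]), array([219., 160.])]
```

>>> step_arm(targets="-0.4 0.1 0.4 0;-0.4 0.1 0 0;-0.3 0 0 0;-0.2 0 0 0;-0.2 0 0 0;-0.2 0 0 0;-0.2 0 0 0;-0.2 0 0 0;-0.1 0 0 0;-0.1 0 0 0;-0.1 0 0 0;-0.1 0 0 0")

```text
time_s: 5.88
tcp_pos: [0.5644, -0.1688, 0.0235]
ee_rot: [[-0.985, -0.172, -0.0], [-0.172, 0.985, 0.0], [0.0, 0.0, -1.0]]
wrist_force: [-1.3, 1.3, 0.7]
gripper_width: 0.006
gripper_force: 1.0
```

```bash
python3 st.py
```

```text
5.8833 jig [-53.18 -79.67] z 23.46552067332632 Fjig -1.0636871857014234 1.5136080077495078 0.7074811978395876 yaw err -0.03602468005934156 w 0.006045982833326297
```

>>> step_arm(targets="-0.1 0 0 0;-0.1 0 0 0;-0.1 0 0 0;-0.1 0 0 0;-0.1 0 0 0;-0.1 0 0 0")

```text
time_s: 6.38
tcp_pos: [0.5701, -0.1677, 0.0234]
ee_rot: [[-0.985, -0.172, -0.001], [-0.172, 0.985, 0.0], [0.001, 0.0, -1.0]]
wrist_force: [-4.8, 1.6, 2.5]
gripper_width: 0.005
gripper_force: 2.1
```

```bash
python3 st.py; python3 - <<'E'
from h import *
c=cap('scene','s4.png');im=c['frame'][150:370,150:450]
cv2.imwrite('pics/c8.png',cv2.resize(im,None,fx=2.6,fy=2.6,interpolation=cv2.INTER_CUBIC))
E
```

```text
6.3833 jig [-47.39 -79.62] z 23.4204975015277 Fjig -4.485903378496328 2.3679450836605622 2.4553289176108106 yaw err -0.033288882696250965 w 0.0048035397022713295
```

View pics/c8.png

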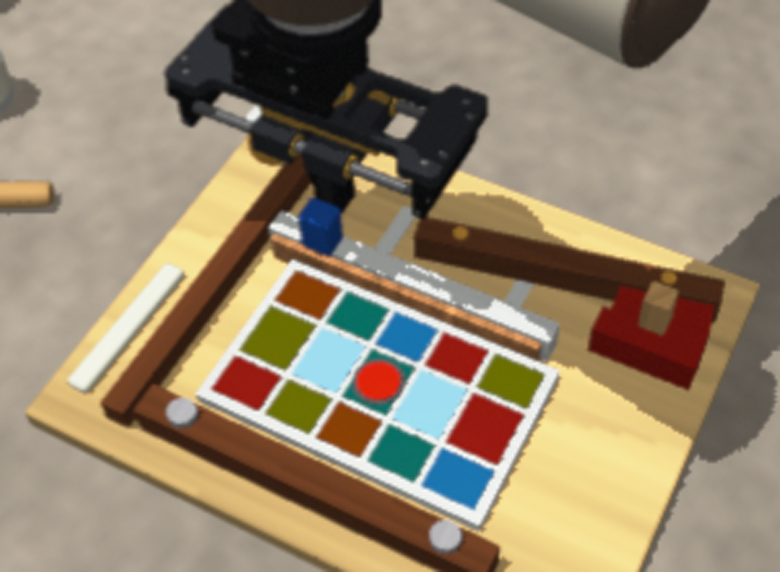

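>>> step_arm(targets="-0.1 0 0 0;-0.1 0 0 0;-0.1 0 0 0;-0.05 0 0 0")

```text
time_s: 6.77
tcp_pos: [0.574, -0.167, 0.0234]
ee_rot: [[-0.985, -0.172, -0.0], [-0.172, 0.985, 0.0], [0.0, 0.0, -1.0]]
wrist_force: [-3.7, 0.9, 1.0]
gripper_width: 0.003
gripper_force: 2.0
```

>>> step_arm(targets="-0.05 0 0 0;-0.05 0 0 0;-0.05 0 0 0;-0.05 0 0 0")

```text
time_s: 7.1
tcp_pos: [0.5758, -0.1667, 0.0234]
ee_rot: [[-0.985, -0.172, -0.0], [-0.172, 0.985, 0.0], [0.0, 0.0, -1.0]]
wrist_force: [-4.7, 2.1, 1.2]
gripper_width: 0.009
gripper_force: 2.0
```

>>> step_arm(targets="-0.05 0 0 0;-0.05 0 0 0;-0.05 0 0 0")

```text
time_s: 7.35
tcp_pos: [0.5773, -0.1665, 0.0234]
ee_rot: [[-0.985, -0.172, -0.0], [-0.172, 0.985, 0.0], [0.0, 0.0, -1.0]]
wrist_force: [-4.6, 2.4, 1.5]
gripper_width: 0.003
gripper_force: 2.0
```

Bar and panel are sliding at about 4–5 N, with no stop felt yet.

>>> step_arm(targets="-0.05 0 0 0;-0.05 0 0 0;-0.05 0 0 0")

```text
time_s: 7.6
tcp_pos: [0.5787, -0.1663, 0.0234]
ee_rot: [[-0.985, -0.172, -0.0], [-0.172, 0.985, 0.0], [0.0, 0.0, -1.0]]
wrist_force: [-5.0, 2.5, 0.2]
gripper_width: 0.005
gripper_force: 2.0
```

>>> step_arm(targets="-0.05 0 0 0;-0.05 0 0 0;-0.05 0 0 0")

```text
time_s: 7.85
tcp_pos: [0.5803, -0.166, 0.0234]
ee_rot: [[-0.985, -0.172, -0.0], [-0.172, 0.985, 0.0], [0.0, 0.0, -1.0]]
wrist_force: [-4.5, 2.7, 0.6]
gripper_width: 0.007
gripper_force: 2.0
```

>>> step_arm(targets="-0.05 0 0 0;-0.05 0 0 0;-0.05 0 0 0")

```text
time_s: 8.1
tcp_pos: [0.5814, -0.1658, 0.0234]
ee_rot: [[-0.985, -0.172, -0.001], [-0.172, 0.985, 0.0], [0.001, 0.0, -1.0]]
wrist_force: [-6.2, 1.5, 1.8]
gripper_width: 0.004
gripper_force: 2.6
```

>>> step_arm(targets="-0.04 0 0 0;0 0 0 0")

```text
time_s: 8.27
tcp_pos: [0.5814, -0.1658, 0.0234]
ee_rot: [[-0.985, -0.172, -0.002], [-0.172, 0.985, 0.0], [0.002, 0.0, -1.0]]
wrist_force: [-5.4, 1.9, 1.7]
gripper_width: 0.004
gripper_force: 2.6
```

>>> step_arm(targets="-0.04 0 0 0;0 0 0 0")

```text
time_s: 8.43
tcp_pos: [0.5814, -0.1658, 0.0234]
ee_rot: [[-0.985, -0.172, -0.003], [-0.172, 0.985, -0.0], [0.002, 0.0, -1.0]]
wrist_force: [-6.0, 1.2, 2.1]
gripper_width: 0.003
gripper_force: 2.9
```

```bash
python3 st.py
```

```text
8.4333 jig [-35.89 -79.68] z 23.425977712104867 Fjig -5.713679392955917 2.2310398494707546 2.102416218742452 yaw err -0.0373250270778982 w 0.0025018711331662694
```

>>> step_arm(targets="-0.05 0 0 0;-0.05 0 0 0;0 0 0 0")

```text
time_s: 8.68
tcp_pos: [0.5814, -0.1658, 0.0234]
ee_rot: [[-0.985, -0.172, -0.005], [-0.172, 0.985, -0.0], [0.004, 0.001, -1.0]]
wrist_force: [-9.1, 2.2, 3.4]
gripper_width: 0.007
gripper_force: 3.8
```

>>> step_arm(targets="-0.05 0 0 0;-0.05 0 0 0;0 0 0 0")

```text
time_s: 8.93
tcp_pos: [0.5814, -0.1658, 0.0234]
ee_rot: [[-0.985, -0.172, -0.006], [-0.172, 0.985, -0.0], [0.006, 0.001, -1.0]]
wrist_force: [-10.9, 2.0, 5.8]
gripper_width: 0.009
gripper_force: 4.7
```

```bash
python3 st.py
```

```text
8.9333 jig [-35.87 -79.65] z 23.43178728087422 Fjig -10.348077257263084 3.8484175018616824 5.842657818735544 yaw err -0.05994029338459406 w 0.008580434645555019
```

>>> step_arm(targets="-0.05 0 0 0;-0.05 0 0 0;0 0 0 0;0 0 0 0")

```text
time_s: 9.27
tcp_pos: [0.5814, -0.1657, 0.0234]
ee_rot: [[-0.985, -0.172, -0.008], [-0.172, 0.985, -0.0], [0.008, 0.001, -1.0]]
wrist_force: [-11.4, 1.6, 6.0]
gripper_width: 0.006
gripper_force: 5.5
```

>>> step_arm(targets="0.5 0 0 0;0.5 0 0 0;1 0 0 0;1 0 0 0;0 0 -3 0;0 0 -4 0;0 0 -4 0;0 0 0 0")

```text
time_s: 9.93
tcp_pos: [0.5618, -0.172, 0.1431]
ee_rot: [[-0.985, -0.174, 0.019], [-0.174, 0.985, -0.004], [-0.018, -0.007, -1.0]]
wrist_force: [0.7, 0.3, 1.4]
gripper_width: 0.004
gripper_force: 0.0
```

```bash
python3 st.py; cat > pan.py <<'E'
from h import *
c=cap('scene','s5.png'); im=c['frame']
hsv=cv2.cvtColor(im,cv2.COLOR_BGR2HSV)
P=np.array([wor(x,y,.028) for x,y in((-25,-104),(-25,108),(114,108),(114,-104))])
roi=np.zeros(im.shape[:2],np.uint8); cv2.fillPoly(roi,[px(c,P).astype(int)],255)
# rectified view of plane z=.028, 4 px/mm
H,_=cv2.findHomography(px(c,P)*1.,(np.array([(-25,-104),(-25,108),(114,108),(114,-104)])+[60,150])*3.)
r3=cv2.warpPerspective(im,H,(700,900))
cv2.imwrite('pics/rect.png',r3)
h=cv2.cvtColor(r3,cv2.COLOR_BGR2HSV); m=((h[...,1]<40)&(h[...,2]>150)).astype(np.uint8)
n,l,st,_=cv2.connectedComponentsWithStats(m)
i=max(range(1,n),key=lambda k:st[k,4]); pts=np.argwhere(l==i)[:,::-1].astype(np.float32)
rc=cv2.minAreaRect(pts); b=cv2.boxPoints(rc)/3-[60,150]; print(st[i],rc[2],[v/3 for v in rc[1]]); print(b.round(1))
E
python3 pan.py
```

```text
9.9333 jig [-56.27 -82.37] z 143.10782520277198 Fjig 0.7841740107918671 0.19281006815989601 1.4055858184222387 yaw err 0.07239633658743116 w 0.004237214878180131
[  165   124   398   633 55219] 0.3113870322704315 [131.58139038085938, 210.8102823893229]
[[  -5.3  101.5]
 [  -4.2 -109.3]
 [ 127.4 -108.6]
 [ 126.3  102.2]]
```

>>> step_arm(targets="0.2 3.6 0 0;0.2 3.6 0 0;0.2 3.6 0 0;0.2 3.6 0 0;0.2 3.6 0 0;0.2 3.6 0 0;0.1 3.6 0 0;0.1 3.6 0 0;0 0.6 0 0;0 0 0 0;0 0 0 0")

```text
time_s: 10.9
tcp_pos: [0.4911, 0.1167, 0.1331]
ee_rot: [[-0.985, -0.173, -0.0], [-0.173, 0.985, -0.0], [0.0, -0.0, -1.0]]
wrist_force: [0.6, 0.4, -0.1]
gripper_width: 0.006
gripper_force: 0.0
```

```bash
python3 st.py
```

```text
10.9 jig [-76.03 214.14] z 133.0590918270094 Fjig 0.7002750138763132 0.2736572425064324 -0.05586704301211242 yaw err 0.020262001292614684 w 0.006078259065933303
```

>>> step_arm(targets="-0.6 0 3.5 0;0 0 3.5 0;0 0 3 0;0 0 2 0;0 0 0.5 0;0 0 0 0;0 0 0 0;0 0 0 0")

```text
time_s: 11.57
tcp_pos: [0.4989, 0.118, 0.0101]
ee_rot: [[-0.985, -0.172, 0.003], [-0.172, 0.985, 0.001], [-0.003, 0.001, -1.0]]
wrist_force: [-0.5, 0.3, 0.1]
gripper_width: 0.008
gripper_force: 0.0
```

```bash
python3 st.py; python3 - <<'E'
from h import *
# dark-finger silhouette in scene, find lowest dark pixels near projected tip
c=cap('scene','s6.png'); P=np.array(sense()['tcp_pos'])
print('proj z+0,15,30mm',px(c,[P,P+[0,0,.015],P+[0,0,.03]]).round(1).tolist())
u,v=px(c,P+[0,0,.03])[0].astype(int)
g=cv2.cvtColor(c['frame'],cv2.COLOR_BGR2GRAY)
for y in range(v-30,v+28,2): print(y,' '.join('%3d'%t for t in g[y,u-24:u+25:2]))
print(u)
E
```

```text
11.5667 jig [-68.15 214.09] z 10.086816383976918 Fjig -0.4360992142264553 0.39362113505397145 0.1264360274696403 yaw err -0.06036302860627352 w 0.007825231876984732
proj z+0,15,30mm [[438.5, 300.5], [440.2, 295.8], [442.0, 291.0]]
260  83 104 129 119 109  72  46  47  33  29  36  53  67  70  67  55  29  23  20  23  22  25  24  14  25
262  46  53  71  91 135  51  48  48  48  46  33  29  31  39  60  71  77  65  38  27  21  22  20  25  28
264  44  44  45  57  50  38  43  48  48  49  49  46  47  45  45  60 151 135  80  68  54  31  22  20  21
266  40  40  38  51  27  23  24  28  39  47  48  49  49  49  60  31  53  74  68  35  49  67  64  46  26
268  41  41  41  38  23  23  23  23  23  25  31  44  48  52  94  71  38  52  46  30  29  30  38  60  67
270  41  42  43  37  23  24  24  24  22  22  23  24  27  47  99 132 116 127  49  48  43  31  30  29  34
272  41  41  43  41  68  97  49  28  24  22  23  23  23  58  55  74  92  60  49  48  47  48  48  43  30
274  41  42  41  68 122 128 127 118  64  36  24  23  24  30  20  29  71  29  39  45  47  48  48  48  48
276  40  40  41 101 128 126 127 127 1
[... 1450 characters left out ...]
 134  95  88  87  87  89  89  90  91  91  92  91  91  89  91  91  90  90
306 218 218 189  90  93  85  86  87  88  87  88  87  88  88  89  89  90  91  89  90  90  89  90  91  91
308 217 218 149 103 143 134 129  86  86  87  88  86  87  88  89  89  89  89  89  89  89  90  89  90  90
310 217 198  97 110 146 146 134  88  86  87  88  87  88  88  88  89  89  88  88  89  90  90  91  91  91
312 217 169  90 144 148 148 144 108  91  90  89  89  88  88  88  90  91 105  92  90  91  91  93  94  93
314 206 107  99 150 150 148 149 151 144 140 103  90  88  88  88  89  91 100 125  90  91  92  93  95  96
316 177  92 144 153 151 149 148 150 152 155 154 141 102 101  90  91 104  92  91  91  91  92  94  95  96
441
```

>>> step_arm(targets="0.1 0 0.4 0;0.1 0 0.4 0;0 0 0 0")

```text
time_s: 11.87
tcp_pos: [0.4948, 0.1173, 0.0003]
ee_rot: [[-0.985, -0.172, -0.001], [-0.172, 0.985, -0.0], [0.001, -0.0, -1.0]]
wrist_force: [-0.7, 0.2, -0.3]
gripper_width: 0.005
gripper_force: 0.0
```

>>> step_arm(targets="0 0 0.3 0;0 0 0.3 0;0 0 0.1 0;0 0 0 0;0 0 0 0")

```text
time_s: 12.28
tcp_pos: [0.4954, 0.1176, -0.0066]
ee_rot: [[-0.985, -0.172, -0.0], [-0.172, 0.985, -0.0], [0.0, -0.0, -1.0]]
wrist_force: [0.2, 0.4, -0.4]
gripper_width: 0.003
gripper_force: 0.0
```

```bash
python3 st.py
```

```text
12.2833 jig [-71.61 214.25] z -6.5919747852914785 Fjig 0.24941295626646942 0.3389145557563971 -0.40901655823999894 yaw err -0.02242197927953704 w 0.003253016277785108
```

>>> step_arm(targets="0 -0.8 -0.3 0;0 -0.6 0 0;0 -0.4 0 0;0 -0.4 0 0;0 -0.4 0 0;0 -0.4 0 0;0 -0.4 0 0;0 -0.4 0 0;0 -0.4 0 0")

```text
time_s: 13.03
tcp_pos: [0.503, 0.076, -0.0034]
ee_rot: [[-0.985, -0.172, 0.0], [-0.172, 0.985, 0.0], [-0.0, 0.0, -1.0]]
wrist_force: [-0.2, 1.8, 0.8]
gripper_width: 0.007
gripper_force: 0.5
```

```bash
python3 st.py; cat > wed.py <<'E'
from h import *
# blobs of red (wedge) in scene at z=.044; pale post
for n in('scene','top'):
    c=cap(n,n+'_w.png'); h=cv2.cvtColor(c['frame'],cv2.COLOR_BGR2HSV)
    m=(((h[...,0]<6)|(h[...,0]>174))&(h[...,1]>170)&(h[...,2]>40)).astype(np.uint8)
    P=[wor(x,y,.044) for x,y in((-125,-30),(-25,-30),(-25,200),(-125,200))]
    roi=np.zeros_like(m); cv2.fillPoly(roi,[px(c,P).astype(int)],1); m&=roi
    vu=np.argwhere(m)
    if len(vu)<20: print(n,'none'); continue
    q=np.array([jig(pt(c,u,v,.044)) for v,u in vu]); print(n,len(q),'x',np.percentile(q[:,0],[1,99]),'y',np.percentile(q[:,1],[1,99]))
E
python3 wed.py
```

```text
13.0333 jig [-71.39 171.98] z -3.3783783815472255 Fjig 0.14219741461150845 1.7874810572033235 0.8165514563541231 yaw err -0.02498613066131128 w 0.007096174475763417
scene 897 x [-85.9295631  -32.12837911] y [ 94.03467444 161.31843616]
top none
```

>>> step_arm(targets="0 -0.4 0 0;0 -0.4 0 0;-0.08 -0.4 0 0;-0.08 -0.4 0 0;-0.08 -0.4 0 0;-0.08 -0.4 0 0;-0.08 -0.4 0 0;-0.08 -0.4 0 0;-0.08 -0.4 0 0;-0.08 -0.4 0 0")

```text
time_s: 13.97
tcp_pos: [0.5162, 0.0375, -0.0034]
ee_rot: [[-0.985, -0.172, 0.0], [-0.172, 0.985, 0.0], [-0.0, 0.0, -1.0]]
wrist_force: [0.3, 1.7, 0.1]
gripper_width: 0.005
gripper_force: 0.6
```

```bash
python3 st.py; python3 wed.py
```

```text
13.9667 jig [-65.   131.86] z -3.402238688190326 Fjig 0.5929704767588329 1.5769388795790251 0.13868853109505058 yaw err -0.026407179674542647 w 0.004536450426833715
scene 802 x [-77.04458381 -25.53114759] y [ 54.53018305 122.62924211]
top none
```

>>> step_arm(targets="-0.08 -0.4 0 0;-0.08 -0.4 0 0;-0.08 -0.4 0 0;-0.06 -0.3 0 0;-0.06 -0.3 0 0;-0.04 -0.2 0 0;-0.04 -0.2 0 0")

```text
time_s: 14.65
tcp_pos: [0.5241, 0.0167, -0.0035]
ee_rot: [[-0.985, -0.172, -0.0], [-0.172, 0.985, -0.0], [0.0, 0.0, -1.0]]
wrist_force: [0.3, 0.2, -0.2]
gripper_width: 0.006
gripper_force: 0.3
```

```bash
python3 st.py; python3 wed.py
```

```text
14.65 jig [-60.85 109.96] z -3.5063920665774835 Fjig 0.33922860069491184 0.09514566003554524 -0.17134758068649414 yaw err -0.039671784626422735 w 0.006341496623786851
scene 665 x [-72.86285921 -26.60128818] y [ 31.96574973 101.04284069]
top none
```

>>> step_arm(targets="-0.02 -0.1 0 0;-0.02 -0.1 0 0;-0.02 -0.1 0 0")

```text
time_s: 15.0
tcp_pos: [0.5252, 0.0142, -0.0034]
ee_rot: [[-0.985, -0.172, 0.0], [-0.172, 0.985, 0.0], [-0.0, 0.0, -1.0]]
wrist_force: [0.4, 0.4, 0.0]
gripper_width: 0.004
gripper_force: 0.4
```

>>> step_arm(targets="-0.02 -0.1 0 0;-0.02 -0.1 0 0;-0.02 -0.1 0 0")

```text
time_s: 15.25
tcp_pos: [0.5263, 0.0112, -0.0034]
ee_rot: [[-0.985, -0.172, 0.0], [-0.172, 0.985, 0.0], [-0.0, 0.0, -1.0]]
wrist_force: [-0.8, 0.2, 0.6]
gripper_width: 0.006
gripper_force: 0.4
```

>>> step_arm(targets="-0.02 -0.1 0 0;-0.02 -0.1 0 0;-0.02 -0.1 0 0;-0.02 -0.1 0 0")

```text
time_s: 15.58
tcp_pos: [0.5278, 0.0074, -0.0034]
ee_rot: [[-0.985, -0.172, 0.0], [-0.172, 0.985, -0.0], [-0.0, -0.0, -1.0]]
wrist_force: [-0.1, -0.3, 0.2]
gripper_width: 0.006
gripper_force: 0.4
```

>>> step_arm(targets="-0.02 -0.1 0 0;-0.02 -0.1 0 0;-0.02 -0.1 0 0;-0.02 -0.1 0 0")

```text
time_s: 15.92
tcp_pos: [0.5292, 0.0036, -0.0034]
ee_rot: [[-0.985, -0.172, 0.0], [-0.172, 0.985, 0.0], [-0.0, 0.0, -1.0]]
wrist_force: [0.7, 1.1, -0.1]
gripper_width: 0.01
gripper_force: 0.4
```

>>> step_arm(targets="-0.02 -0.1 0 0;-0.02 -0.1 0 0;-0.02 -0.1 0 0;-0.02 -0.1 0 0")

```text
time_s: 16.25
tcp_pos: [0.5307, -0.0002, -0.0035]
ee_rot: [[-0.985, -0.172, 0.0], [-0.172, 0.985, 0.0], [-0.0, 0.0, -1.0]]
wrist_force: [-0.4, 0.6, 0.8]
gripper_width: 0.01
gripper_force: 0.4
```

```bash
python3 st.py; python3 wed.py
```

```text
16.25 jig [-57.2   92.16] z -3.458563222361835 Fjig -0.2716797072334405 0.612275659882314 0.8144751262525183 yaw err -0.027554377745802938 w 0.009916555082728281
scene 565 x [-68.90151809 -30.00242069] y [13.8787899  82.54099272]
top none
```

>>> step_arm(targets="-0.02 -0.1 0 0;-0.02 -0.1 0 0;-0.02 -0.1 0 0")

```text
time_s: 16.6
tcp_pos: [0.5318, -0.003, -0.0034]
ee_rot: [[-0.985, -0.172, -0.0], [-0.172, 0.985, 0.0], [0.0, 0.0, -1.0]]
wrist_force: [-0.5, 1.0, -0.6]
gripper_width: 0.002
gripper_force: 0.4
```

>>> step_arm(targets="-0.02 -0.1 0 0;-0.02 -0.1 0 0;-0.02 -0.1 0 0")

```text
time_s: 16.85
tcp_pos: [0.5329, -0.006, -0.0034]
ee_rot: [[-0.985, -0.172, -0.0], [-0.172, 0.985, -0.0], [0.0, 0.0, -1.0]]
wrist_force: [-0.6, 1.1, 0.4]
gripper_width: 0.005
gripper_force: 0.6
```

>>> step_arm(targets="-0.02 -0.1 0 0;-0.02 -0.1 0 0;-0.02 -0.1 0 0")

```text
time_s: 17.1
tcp_pos: [0.5334, -0.0077, -0.0035]
ee_rot: [[-0.985, -0.172, -0.001], [-0.172, 0.985, 0.001], [0.001, 0.001, -1.0]]
wrist_force: [-3.8, 8.6, 1.7]
gripper_width: 0.003
gripper_force: 4.7
```

>>> step_arm(targets="-0.02 -0.1 0 0;-0.02 -0.1 0 0;-0.02 -0.1 0 0")

```text
time_s: 17.35
tcp_pos: [0.534, -0.0092, -0.0036]
ee_rot: [[-0.985, -0.172, -0.001], [-0.172, 0.985, 0.003], [0.001, 0.003, -1.0]]
wrist_force: [-7.1, 15.8, 3.5]
gripper_width: 0.005
gripper_force: 8.4
```

```bash
python3 st.py; python3 wed.py
```

```text
17.35 jig [-55.57  82.78] z -3.5514643265385644 Fjig -4.226492929327708 16.75786151942197 3.525616350251828 yaw err -0.053999971317434614 w 0.004776250050107567
scene 528 x [-67.05917387 -29.21081438] y [ 5.16538299 74.02894944]
top none
```

Jammed at about 16.8 N. Backing straight off now.

>>> step_arm(targets="0 0.3 0 0;0 1 0 0;0 2 0 0;0 3 0 0;0 3 -1 0;0 0 -3 0;0 0 -3 0;0 0 -3 0;0 0 0 0;0 0 0 0")

```text
time_s: 18.28
tcp_pos: [0.5203, 0.0808, 0.0985]
ee_rot: [[-0.985, -0.172, 0.004], [-0.172, 0.985, 0.002], [-0.005, 0.001, -1.0]]
wrist_force: [-0.6, -0.3, 0.3]
gripper_width: 0.008
gripper_force: 0.0
```

```bash
python3 st.py; python3 wed.py; python3 pan.py
```

```text
18.2833 jig [-53.49 173.73] z 98.49326315806096 Fjig -0.6768194239208372 -0.17231392617472358 0.3044295404955444 yaw err -0.02017900721353527 w 0.007673097683760219
scene 667 x [-77.43507345 -29.23364708] y [ 5.4475392  74.12202919]
top none
[  165   124   398   633 55367] 0.3119522035121918 [131.58364868164062, 210.82869466145834]
[[  -5.3  101.5]
 [  -4.2 -109.3]
 [ 127.4 -108.6]
 [ 126.3  102.2]]
```

Wedge stayed where it jammed (y 5 to 74 mm) and the panel reads square to about 0.3°. Handing in.

```bash
python3 -c "
from station import r
print(r.finish_job())"
```

```text
the job is handed in; nothing more can be done
None
```

The job is handed in, but no verdict came back: the bar was pressed to the far stop at about 11 N, the wedge jammed at about 17 N of push (roughly 10 N of squeeze on the glass, not measured directly), and it stayed put once I backed the hand away. The panel looked square to about 0.3°, though that image measurement picked up some surroundings. Reported tool height was about 30 mm too low, which I found and worked around.

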